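Slide the model carrier home on its bench track and latch it

ROBOT

A 7-joint arm with a two-finger parallel gripper is mounted at the origin on a cart in front of the work surface, level with it; the furniture and walls round the work are solid. World frame = base frame: x ahead of the robot, y to its left, z up, the work surface at z = 0. Lengths are in m, angles in rad, forces in N, time in s.
With the tool pointing down it reaches from about 0.425 to 0.875 m from the base axis. Payload 9.9 kg.
Tool frame: the origin (TCP) lies at the very end of the fingers, on their centre line; the grasp point (between the pads) lies 19 mm behind it (manip.grip_point_offset is the distance from the TCP to the grasp point, in m); z points along the fingers, y is the line along which they close (so a half turn about z gives the same grasp; the last joint's range is limited). The gripper opens to 85 mm and grips with 20 to 120 N. Pads are 22 mm wide; open, the fingers measure 114 mm over their backs; the gripper's body (76 mm by 85 mm) begins 54 mm behind the grasp point. The pads swing forward as they close: fully open they stand 13 mm farther back than shut.
Start: joints at [-1.255, 0.576, 0.025, 1.437, -0.015, 1.129, -0.057], TCP at [0.263, 0.622, 0.231] pointing down, gripper open.
Joint ranges: [-2.76, 2.76], [-0.34, 2.15], [-1.52, 1.57], [0.19, 2.46], [-1.09, 4.23], [0.17, 1.99], [-2.82, 2.82]. Speed limits (rad/s): [2.22, 2.22, 3.01, 3.01, 3.14, 3.14, 3.14].

INTERFACE

Orientations are given as [roll, pitch, yaw] about the fixed x, y, z axes, in that order (R = Rz(yaw) Ry(pitch) Rx(roll)).
In Python, from rig import manip gives the robot as it stands.
- The arm moves only by the shell command python3 -m pendant 'ROWS' [FORCE]. ROWS is JSON, a list that holds one entry, the list of rows, each a list of 7 numbers: the shift along the tool's x, y, z in cm, then the turn, a rotation vector about the tool's x, y, z in rad, then the opening, from -1 (shut) to 1 (fully open). A call has 1 to 8 rows; each row is the pose to reach, as a shift and turn from the pose commanded when the call began, along the tool's axes at that moment; what a row does not reach only later rows make up. A row lasts 1/12 s, in which the tool goes at most 41.7 mm and 7.16 degrees, less where a joint would pass 70% of its speed; a pose out of reach is approached as far as the arm can. A call with a gripper value outside its range is refused whole. The fingers move at their own pace and stop on an object; FORCE is the grip in N (left out, the last holds). Time passes only in rows, so rows that repeat a pose let the fingers close. It gives the time, the measured TCP pose, the force, the opening and the grip force at its end, in the units of the state.
- manip.state(): the state, without advancing time (a new reading comes with each control period).
- manip.grab_frame(name): name is "scene" or "side" or "wrist"; returns a dict with "frame" (384x512x3 uint8, red, green, blue), "fovy" (degrees; the focal length in pixels is half the picture's height over the tangent of half this angle, whatever the lens; pixels are square), "cx", "cy" (the principal point, pixels), "cam_to_world" (4x4, takes a point from camera to world coordinates); the wrist camera has in their place "tool_from_camera" (4x4, takes a point from camera to tool coordinates, whose origin is the TCP and whose axes are the flange's). Camera axes: x right, y down, z forward; pixel columns grow to the right and rows downward; lengths in m; the calibration is good to about 2 mm. A picture is of the moment at which its call begins: read the wrist's pose just before it. There is no depth.
- manip.close_job(): hands the job in; it is judged then, once.
Trained networks look in a picture, given as the dict that the camera call returned (one of the last four; its "shot" number tells which), for a name from the list of things; names that differ only in an ending like _2 or _b are one class to them, and where a whole thing is asked for, a point or a joint stands for the part that bears it (a point fixed in the world has none). Each returns a list of dicts, best first, with "score" (0 to 1); they miss things now and then, are a little off and sometimes report something else, mostly with a low value. They report only what shows in the picture. A call takes as long as a camera call.
- manip.masks_of(picture, query): "pixels" (384x512 bool, what is visible of it) and "at" ([row, column] in pixels, amid what is visible of it).
- manip.place_of(picture, query): "at" ([row, column] in pixels: a listed point, or the origin of a listed thing).
The state is a dict: "t": time; "joint_positions": joint angles; "joint_velocities": joint speeds; "tau": joint torques, N m; "tool_pos": TCP position; "tcp_rot": TCP orientation; "wrist_force": force on the tool from outside, world axes, zero at the start; "moment": the same for the moment, N m; "gripper_width": finger opening in m; "grip_force": force on a finger pad.
Only numpy, scipy, OpenCV 4.12 (cv2) and the standard library are available. Lean on these libraries where they do the work, as an engineer would, in place of code of your own. Each camera call takes 0.05 s, during which the arm holds its last target. There are 200 camera calls.

TASK

With closed fingertips, push the model carrier along its bench track until you feel it drop into the locating notches, then push the swing latch's post round until the latch lies over the carrier's front edge, against its stop. Push only and without ramming: nothing is grasped or lifted, the plaster model stays seated on the carrier, and the other things on the bench stay where they are. Finish with the hand clear.

Things in the scene. Friction and masses are not known exactly. Their poses are not given: they have to be found in the camera images.
- track: Fixed aluminium bench track, 295 x 104 mm, yaw varies. Origin on the bench top (z = 0) under the locating position: the carrier is home when its origin is above this one. x = the direction in which the carrier is to be pushed, z up. Base plate 6 mm thick, from x = -165 to +130. No end stop but the notches.
- rail_notch (a point): Floor of one notch: at x = 55, y = 37.5, z = 10 mm of the track. Two steel rails, 14 wide, tops 16 above the bench, at y = +-37.5 (61 clear between them), run from x = -165 to +80; outside them side guides 26 high, inner faces at y = +-44.5. Each rail has two notches, 6 deep and 17 long, at x = -55 and +55.
- carrier: Loose grey board, 130 (x) x 86 (y) mm, 0.55 to 0.9 kg, on four steel feet that ride on the rails, 1.5 mm side play; its axes along the track's. Origin at the centre, in the plane under the feet. Feet 12 x 10, 8 high, at x = +-55; deck 8 to 17 above the origin. Starts 45 to 90 mm short of home with its origin 16 mm above the bench; home it is 10 mm above: all four feet drop 6 mm together.
- push_face (a point): Middle of the rear face of the carrier's upright push board, 27 above the carrier's origin, at its x = -65, y = 0. The board is 78 wide, 8 thick, 17 to 39 above the origin, its rear face flush with the deck's rear end. Push here toward the track's +x; sliding takes about 3 to 8 N. Once dropped, the notch walls stop it (2.5 mm play along x) and the push rises.
- model: Loose white plaster dental arch model, 59 x 62 x 31 mm, 0.14 kg, lying in the shallow 4 mm frame on the carrier's deck. Origin at the centre of its underside, 16 mm behind the carrier's origin.
- latch (a joint): Swing latch, flat steel bar 16 wide on a vertical pivot at x = 105, y = 0 of the track. 0 = open, bar points to the track's +y; grows counterclockwise seen from above; 1.571 = at its stop, bar points to -x, its end over the carrier's front edge. Stiff (0.05 N m), stays where left, starts at 0 to 0.4. Reaches 50 from the pivot, 29.5 to 37.5 above the bench: 2.5 over a dropped deck, blocked by an undropped one.
- latch_post (a point): Middle of the top of the latch's black upright post, 63.5 above the bench. The post is 12 in diameter, 26 tall, standing on the bar 30 mm from the pivot; push it sideways. At latch angle q it stands at x = 105 - 30 sin q, y = +30 cos q of the track (mm).
- wax_tin: Bystander: round screw tin, 50 diameter x 22 high. Origin under its centre.
- former: Bystander: reddish-brown open rubber base former, 52 x 65 x 22 mm. Origin under its centre.
- die: Bystander: small single tooth die with crown, 12 x 14 x 25 mm. Origin under its centre.

How it is judged:
By the outcome, as a careful person would: the job done as asked, in the order asked, and still so for the second after the job is handed in, with the robot touching nothing.
It also fails if it takes over 48 s, if anything falls off the work surface, if the arm or the gripper's body presses on something with over 40 N, if the wrist force passes 120 N, or if a joint passes its speed limit or range.

## Working session

There is one attempt and no reset: what is moved stays moved. The work goes in short steps, Python scripts to look and compute and a shell command to move; the robot and the scene stay as the last step left them, time stands still between calls to the robot, and variables do not carry over. Pictures are saved under pics/ and viewed, at most 10 in all, crops included, and the job is handed in when it is done.

```bash
mkdir -p pics
cat > h.py <<'E'
import numpy as np, cv2
from rig import manip
def ray(p,at):
    f=192/np.tan(np.radians(p["fovy"])/2); T=np.array(p["cam_to_world"])
    d=T[:3,:3]@np.array([(at[1]-p["cx"])/f,(at[0]-p["cy"])/f,1]); return T[:3,3],d
def hit(p,at,z):
    o,d=ray(p,at); return (o+d*(z-o[2])/d[2])
def save(p,n): cv2.imwrite(f"pics/{n}.png",p["frame"][:,:,::-1])
E
python3 - <<'E'
from h import *
np.set_printoptions(precision=4,suppress=True)
s=manip.state();print(s["t"],s["tool_pos"],s["tcp_rot"],s["gripper_width"],s["wrist_force"])
Z=dict(track=0,rail_notch=.010,carrier=.016,push_face=.043,latch=None,latch_post=.0635,model=.033+.0,wax_tin=0,former=0,die=0)
for c in("scene","side"):
    p=manip.grab_frame(c);save(p,c+"0")
    print(c,np.array(p["cam_to_world"])[:3,3])
    for q,z in Z.items():
        if z is None: continue
        for r in manip.place_of(p,q)[:2]: print(q,np.round(r["at"],1),round(r["score"],2),hit(p,r["at"],z))
E
```

```text
0.0 [0.2625 0.6214 0.2304] [-3.1399  0.      2.7419] 0.08537833578328127 [ 0.6281 -0.3787  0.1844]
scene [ 0.195  -0.5862  0.6585]
track [246.8 231.6] 0.8 [0.4527 0.0124 0.    ]
rail_notch [255.6 264.6] 0.89 [ 0.494  -0.0418  0.01  ]
carrier [214.6 215.3] 0.7 [0.4528 0.0918 0.016 ]
push_face [185.9 201.3] 0.62 [0.4493 0.1553 0.043 ]
latch_post [254.1 274.6] 0.84 [ 0.486  -0.0906  0.0635]
model [203.1 211.7] 0.64 [0.4525 0.1081 0.033 ]
wax_tin [232.2 304.7] 0.69 [ 0.5973 -0.0102  0.    ]
wax_tin [254.3 272.8] 0.64 [ 0.5138 -0.0368  0.    ]
former [163.4 244.2] 0.79 [0.5862 0.2448 0.    ]
die [260.1 318.2] 0.43 [ 0.5825 -0.0842  0.    ]
side [0.4258 0.7611 0.5321]
track [195.7 286.8] 0.94 [0.4486 0.0222 0.    ]
track [171.1 241.1] 0.62 [ 0.5817 -0.082   0.    ]
rail_notch [182.7 273.8] 0.92 [ 0.4849 -0.0182  0.01  ]
carrier [211.4 284.8] 0.83 [0.4492 0.1065 0.016 ]
push_face [217.1 284.3] 0.87 [0.4479 0.1605 0.043 ]
latch_post [153.6 277.2] 0.56 [ 0.4816 -0.0777  0.0635]
model [206.2 286.2] 0.68 [0.4464 0.1088 0.033 ]
model [195.5 286. ] 0.58 [0.4492 0.0674 0.033 ]
wax_tin [186.8 229.8] 0.57 [ 0.5989 -0.0023  0.    ]
wax_tin [258.5 216.4] 0.27 [0.5786 0.2544 0.    ]
former [259.2 215.6] 0.7 [0.5798 0.2565 0.    ]
die [172.  242.4] 0.58 [ 0.5774 -0.0777  0.    ]
```

View pics/scene0.png

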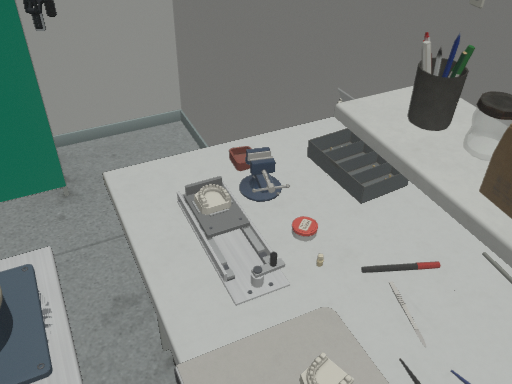

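View pics/side0.png

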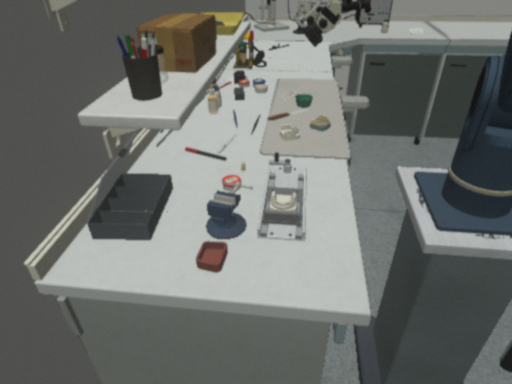

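The scene view shows the track running from the upper left (205,185) to the lower right (265,285). The carrier is at (215,207), the latch post at (273,258) and the pivot at (258,278). A suction vise stands beside the carrier at (262,180). The side view agrees, with the track from (285,235) to (285,160). I'll zoom in for the corners.

```bash
python3 - <<'E'
import cv2
a=cv2.imread("pics/scene0.png")[170:300,165:315]; b=cv2.imread("pics/side0.png")[145:245,250:320]
cv2.imwrite("pics/c1.png",cv2.resize(a,None,fx=4.5,fy=4.5,interpolation=cv2.INTER_CUBIC))
E
python3 - <<'E'
from h import *
from scipy.optimize import least_squares
np.set_printoptions(precision=4,suppress=True)
# joint fit: track x,y,yaw, carrier d, latch q from both cameras' points
obs=[]
for c in("scene","side"):
    p=manip.grab_frame(c)
    for q in("track","rail_notch","carrier","push_face","latch_post","model"):
        r=manip.place_of(p,q)
        if r: obs.append((c,p,q,np.array(r[0]["at"])))
def P(v,q,side=1):
    x,y,a,d,l=v
    L={"track":(0,0,0),"rail_notch":(.055,.0375*side,.01),"carrier":(-d,0,.016),"push_face":(-d-.065,0,.043),"latch_post":(.105-.03*np.sin(l),.03*np.cos(l),.0635),"model":(-d-.016,0,.033)}[q]
    return np.array([x+L[0]*np.cos(a)-L[1]*np.sin(a),y+L[0]*np.sin(a)+L[1]*np.cos(a),L[2]])
def pr(p,X):
    T=np.linalg.inv(np.array(p["cam_to_world"]));f=192/np.tan(np.radians(p["fovy"])/2);u=T[:3,:3]@X+T[:3,3]
    return np.array([p["cy"]+f*u[1]/u[2],p["cx"]+f*u[0]/u[2]])
for side in(1,-1):
    F=lambda v:np.concatenate([pr(p,P(v,q,side))-at for c,p,q,at in obs])
    s=least_squares(F,[.452,.015,-1.5,.07,.2],loss="soft_l1")
    print(side,s.x,s.cost)
    for o,e in zip(obs,F(s.x).reshape(-1,2)): print(o[0],o[2],e)
E
```

```text
1 [ 0.4562  0.0124 -1.5429  0.0777  0.1985] 18.865115941299674
scene track [-0.3864  3.3441]
scene rail_notch [-4.526  -1.1514]
scene push_face [ 0.119 -0.174]
scene latch_post [ 0.4728 -0.0668]
scene model [-0.0189 -0.938 ]
side track [-3.7264  0.1206]
side rail_notch [-1.6648 -2.3293]
side carrier [-1.2002  2.2248]
side push_face [ 2.2586 -0.2916]
side latch_post [0.5026 1.0823]
side model [-1.4459 -2.2195]
-1 [ 0.4579  0.027  -1.5254  0.0632 -0.3154] 80.00923244997406
scene track [-5.6581  1.0525]
scene rail_notch [  3.4071 -40.5374]
scene push_face [ 0.1414 -0.2315]
scene latch_post [-0.0642  1.6697]
scene model [-0.121  -0.5949]
side track [-0.4179 -0.9139]
side rail_notch [ 2.3046 24.8623]
side carrier [-1.2222  1.7934]
side push_face [ 2.2566 -0.2298]
side latch_post [ 0.4267 -0.1184]
side model [-1.4632 -2.5392]
```

View pics/c1.png

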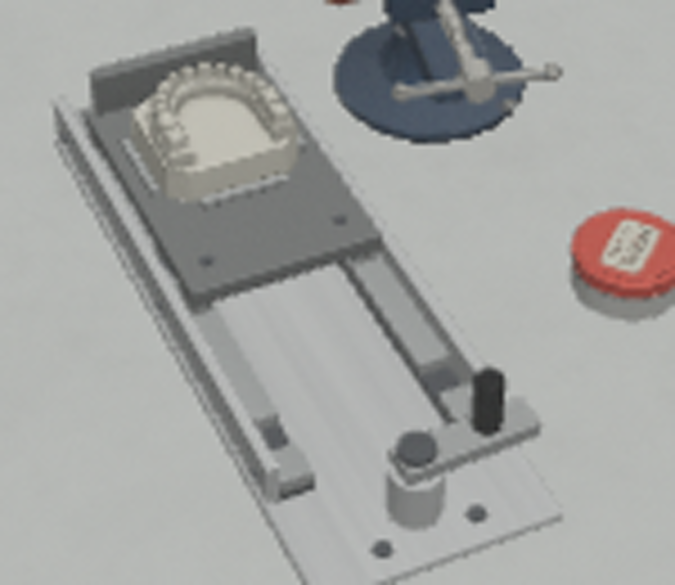

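The crop gives usable corners. Front-right base corner is at full-frame pixel (289.7,284.7), deck front corners are at (250,223) and (207,236), and push-board top corners are at (185,186) and (221,176). I'll refit with these.

```bash
cat > fit.py <<'E'
from h import *
from scipy.optimize import least_squares
np.set_printoptions(precision=4,suppress=True)
def W(v,L):
    x,y,a=v[:3];return np.array([x+L[0]*np.cos(a)-L[1]*np.sin(a),y+L[0]*np.sin(a)+L[1]*np.cos(a),L[2]])
def pr(p,X):
    T=np.linalg.inv(np.array(p["cam_to_world"]));f=192/np.tan(np.radians(p["fovy"])/2);u=T[:3,:3]@X+T[:3,3]
    return np.array([p["cy"]+f*u[1]/u[2],p["cx"]+f*u[0]/u[2]])
E
python3 - <<'E'
from fit import *
S=manip.grab_frame("scene");D=manip.grab_frame("side")
def pts(v):
    d,l=v[3:]; post=(.105-.03*np.sin(l),.03*np.cos(l),.0635)
    return [(S,(.13,.052,.006),(284.7,289.7)),(S,(.065-d,.043,.033),(223.3,250.1)),(S,(.065-d,-.043,.033),(235.6,207.2)),
     (S,(-.065-d,-.039,.055),(186,185.4)),(S,(-.065-d,.039,.055),(176.2,221.2)),(S,post,(252.5,273.5)),
     (D,post,(153.6,277.2)),(D,(-.065-d,0,.043),(217.1,284.3)),(D,(.055,.0375,.01),(182.7,273.8)),(S,(.055,.0375,.01),(253.5,262.8))]
F=lambda v:np.concatenate([pr(p,W(v,L))-np.array(at) for p,L,at in pts(v)])
s=least_squares(F,[.456,.012,-1.54,.077,.2],loss="soft_l1");print(s.x,s.cost);print(F(s.x).reshape(-1,2))
v=s.x;print("push",W(v,(-.065-v[3],0,.043)),"post",W(v,(.105-.03*np.sin(v[4]),.03*np.cos(v[4]),.0635)),"pivot",W(v,(.105,0,.04)))
print("vise base",hit(S,(186.7,260.6),.005),"vise top",hit(S,(153,260),.08))
w=W(v,(-.065-v[3]-.05,0,.15))-np.array(manip.state()["tool_pos"])
from scipy.spatial.transform import Rotation as R
s=manip.state();Rm=R.from_euler("xyz",s["tcp_rot"]).as_matrix();print("shift cm",Rm.T@w*100, s["joint_positions"])
E
```

```text
[ 0.4536  0.0162 -1.5676  0.0739  0.0811] 11.577753823089148
[[-1.9268 -0.1827]
 [-0.4253  0.0715]
 [ 0.6621  0.172 ]
 [-0.275  -1.0669]
 [-0.3107 -0.3265]
 [ 0.2613 -1.2695]
 [-1.5943 -0.6025]
 [-1.7215 -2.3217]
 [-4.3953 -1.7362]
 [ 1.3849 -0.3246]]
push [0.4532 0.1552 0.043 ] post [ 0.4838 -0.0862  0.0635] pivot [ 0.4539 -0.0888  0.04  ]
vise base [0.5794 0.1467 0.005 ] vise top [0.5841 0.164  0.08  ]
shift cm [-33.7438 -30.9705   8.1295] [-1.2548  0.5757  0.0249  1.4371 -0.015   1.129  -0.0565]
```

```bash
python3 -m pendant '[[[-4,-3.7,0,0,0,-0.1,-1],[-8,-7.3,0,0,0,-0.2,-1],[-12,-11,0,0,0,-0.3,-1],[-16,-14.7,1,0,0,-0.41,-1],[-20,-18.4,2,0,0,-0.41,-1],[-24,-22,3,0,0,-0.41,-1],[-28,-25.7,4,0,0,-0.41,-1],[-31,-28.5,5,0,0,-0.41,-1]]]'
```

```text
t: 2.47
tool_pos: [0.4007, 0.3191, 0.1991]
tcp_rot: [3.141, 0.001, -3.131]
wrist_force: [1.5, 0.2, 0.4]
gripper_width: -0.0
grip_force: 0.0
```

```bash
python3 -m pendant '[[[0,0,0,0,0,0,-1],[0,0,0,0,0,0,-1]]]'
```

```text
t: 2.63
tool_pos: [0.4013, 0.3182, 0.1989]
tcp_rot: [-3.141, 0.0, -3.137]
wrist_force: [0.3, 0.3, -0.1]
gripper_width: 0.0001
grip_force: 0.0
```

```bash
python3 -m pendant '[[[-1.5,-3,1,0,0,0,-1],[-3,-6,2,0,0,0,-1],[-4.5,-9,3,0,0,0,-1],[-5.2,-11.3,4.5,0,0,0,-1],[-5.2,-11.3,5,0,0,0,-1],[-5.2,-11.3,5,0,0,0,-1]]]'
python3 - <<'E'
from fit import *
from scipy.spatial.transform import Rotation as R
s=manip.state();p=manip.grab_frame("wrist");save(p,"w1")
T=np.eye(4);T[:3,:3]=R.from_euler("xyz",s["tcp_rot"]).as_matrix();T[:3,3]=s["tool_pos"]
p["cam_to_world"]=T@np.array(p["tool_from_camera"])
print(p["cam_to_world"])
for q,z in dict(track=0,carrier=.016,push_face=.043,latch_post=.0635,rail_notch=.01,model=.033).items():
    for r in manip.place_of(p,q)[:1]: print(q,r["at"],r["score"],hit(p,r["at"],z))
E
```

```text
t: 3.13
tool_pos: [0.4529, 0.2082, 0.148]
tcp_rot: [-3.141, -0.002, -3.133]
wrist_force: [-0.6, 0.3, 0.7]
gripper_width: 0.0
grip_force: 0.0
[[-0.01    0.957   0.2899  0.3793]
 [ 0.9999  0.0098  0.0021  0.2078]
 [-0.0009  0.2899 -0.957   0.2904]
 [ 0.      0.      0.      1.    ]]
track [176.7, 46.8] 0.83 [0.4572 0.0181 0.    ]
push_face [190.6, 192.6] 0.58 [0.4557 0.1575 0.043 ]
latch_post [187.4, 195.5] 0.2 [0.447  0.1639 0.0635]
model [185.7, 138.8] 0.79 [0.4551 0.1124 0.033 ]
```

View pics/w1.png

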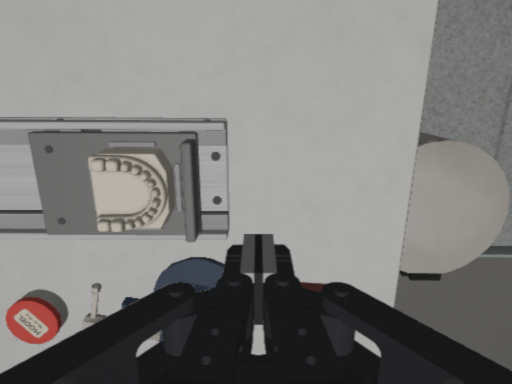

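The wrist view shows the push board at columns 183–197, rows 142–242. The guides run almost level along rows ~119 and ~237, and the track's rear end is at column 228. The fingers are behind the board.

Run:
```python
from fit import *
from scipy.spatial.transform import Rotation as R
s=manip.state();p=manip.grab_frame("wrist")
T=np.eye(4);T[:3,:3]=R.from_euler("xyz",s["tcp_rot"]).as_matrix();T[:3,3]=s["tool_pos"]
p["cam_to_world"]=T@np.array(p["tool_from_camera"])
g=cv2.cvtColor(p["frame"],cv2.COLOR_RGB2GRAY).astype(int)
for r in(160,175,215,230):print(r,g[r,174:236:2])
for c in(10,215):print(c,list(g[112:134,c]),list(g[225:245,c]))
print("board",hit(p,(142,197),.055),hit(p,(242,197),.055),"base end",hit(p,(180,228),.006))
```

```text
160 [113 112 106 100 108 113 115  96  53  44  56  71 163 166 167 166 168 167
 167 163 162 165 167 168 168 155 142 169 170 169 169]
175 [135 138 105  95 106 111 114 107  73  44  46  62 134 166 166 166 166 166
 166 166 165 165 165 166 167 157 143 171 172 171 171]
215 [114 113 114 114 106 105 112 114 108  75  46  45  61 124 139 139 139 139
 140 139 140 140 140 140 140 137  93 167 171 171 171]
230 [114 114 114 114 113 100 110 112 112  90  49  48  70  70  83  84  83  82
  83  83  82  82  83  82  83  81 114 169 171 171 171]
10 [np.int64(169), np.int64(169), np.int64(163), np.int64(130), np.int64(132), np.int64(125), np.int64(88), np.int64(92), np.int64(140), np.int64(157), np.int64(163), np.int64(165), np.int64(166), np.int64(164), np.int64(150), np.int64(122), np.int64(137), np.int64(137), np.int64(136), np.int64(136), np.int64(137), np.int64(137)] [np.int64(135), np.int64(121), np.int64(88), np.int64(81), np.int64(83), np.int64(91), np.int64(132), np.int64(154), np.int64(163), np.int64(165), np.int64(166), np.int64(162), np.int64(162), np.int64(165), np.int64(166), np.int64(166), np.int64(166), np.int64(166), np.int64(166), np.int64(166)]
215 [np.int64(167), np.int64(167), np.int64(167), np.int64(167), np.int64(161), np.int64(124), np.int64(136), np.int64(116), np.int64(88), np.int64(99), np.int64(149), np.int64(163), np.int64(164), np.int64(161), np.int64(159), np.int64(160), np.int64(156), np.int64(124), np.int64(137), np.int64(139), np.int64(137), np.int64(137)] [np.int64(138), np.int64(136), np.int64(129), np.int64(100), np.int64(85), np.int64(83), np.int64(85), np.int64(105), np.int64(148), np.int64(163), np.int64(164), np.int64(161), np.int64(160), np.int64(156), np.int64(170), np.int64(172), np.int64(171), np.int64(171), np.int64(171), np.int64(170)]
board [0.4168 0.166  0.055 ] [0.4949 0.1629 0.055 ] base end [0.458  0.1833 0.006 ]
```

```bash
python3 -m pendant '[[[-0.3,0,3,0,0,0,-1],[-0.3,0,6,0,0,0,-1],[-0.3,0,9,0,0,0,-1],[-0.3,0,11.6,0,0,0,-1],[-0.3,-1,11.6,0,0,0,-1],[-0.3,-1.8,11.6,0,0,0,-1],[-0.3,-2.4,11.6,0,0,0,-1]]]'
```

```text
t: 4.12
tool_pos: [0.4568, 0.1831, 0.034]
tcp_rot: [-3.141, 0.001, -3.132]
wrist_force: [-0.1, -0.4, 0.3]
gripper_width: -0.0002
grip_force: 0.0
```

```bash
python3 -m pendant '[[[0,-0.2,0,0,0,0,-1],[0,-0.4,0,0,0,0,-1],[0,-0.6,0,0,0,0,-1],[0,-0.8,0,0,0,0,-1],[0,-1.0,0,0,0,0,-1],[0,-1.2,0,0,0,0,-1],[0,-1.4,0,0,0,0,-1],[0,-1.6,0,0,0,0,-1]]]'
```

```text
t: 4.78
tool_pos: [0.4572, 0.1708, 0.0333]
tcp_rot: [3.139, 0.002, -3.129]
wrist_force: [-1.3, 8.4, 2.5]
gripper_width: -0.0
grip_force: 3.9
```

```bash
python3 -m pendant '[[[0,-0.25,0,0,0,0,-1],[0,-0.5,0,0,0,0,-1],[0,-0.75,0,0,0,0,-1],[0,-1.0,0,0,0,0,-1],[0,-1.25,0,0,0,0,-1],[0,-1.5,0,0,0,0,-1],[0,-1.75,0,0,0,0,-1],[0,-2.0,0,0,0,0,-1]]]'
```

```text
t: 5.45
tool_pos: [0.4576, 0.1508, 0.0333]
tcp_rot: [3.139, 0.002, -3.129]
wrist_force: [-0.5, 7.0, 3.0]
gripper_width: -0.0002
grip_force: 4.0
```

```bash
python3 -m pendant '[[[0,-0.25,0,0,0,0,-1],[0,-0.5,0,0,0,0,-1],[0,-0.75,0,0,0,0,-1],[0,-1.0,0,0,0,0,-1],[0,-1.25,0,0,0,0,-1],[0,-1.5,0,0,0,0,-1],[0,-1.75,0,0,0,0,-1],[0,-2.0,0,0,0,0,-1]]]'
```

```text
t: 6.12
tool_pos: [0.4579, 0.1308, 0.0333]
tcp_rot: [3.139, 0.002, -3.129]
wrist_force: [0.2, 7.2, 1.4]
gripper_width: 0.0002
grip_force: 4.0
```

```bash
python3 -m pendant '[[[0,-0.25,0,0,0,0,-1],[0,-0.5,0,0,0,0,-1],[0,-0.75,0,0,0,0,-1],[0,-1.0,0,0,0,0,-1],[0,-1.25,0,0,0,0,-1],[0,-1.5,0,0,0,0,-1],[0,-1.75,0,0,0,0,-1],[0,-2.0,0,0,0,0,-1]]]'
```

```text
t: 6.78
tool_pos: [0.4581, 0.1108, 0.0333]
tcp_rot: [3.139, 0.002, -3.129]
wrist_force: [-0.4, 7.2, 1.9]
gripper_width: -0.0001
grip_force: 4.1
```

```bash
python3 -m pendant '[[[0,-0.12,0,0,0,0,-1],[0,-0.24,0,0,0,0,-1],[0,-0.36,0,0,0,0,-1],[0,-0.48,0,0,0,0,-1],[0,-0.6,0,0,0,0,-1]]]'
```

```text
t: 7.2
tool_pos: [0.4581, 0.1048, 0.0333]
tcp_rot: [3.139, 0.002, -3.129]
wrist_force: [0.1, 8.7, 2.2]
gripper_width: -0.0003
grip_force: 4.1
```

```bash
python3 -m pendant '[[[0,-0.1,0,0,0,0,-1],[0,-0.2,0,0,0,0,-1],[0,-0.3,0,0,0,0,-1],[0,-0.4,0,0,0,0,-1]]]'
```

```text
t: 7.53
tool_pos: [0.4581, 0.1008, 0.0333]
tcp_rot: [3.139, 0.002, -3.129]
wrist_force: [0.9, 7.6, 1.5]
gripper_width: -0.0001
grip_force: 4.0
```

```bash
python3 -m pendant '[[[0,-0.1,0,0,0,0,-1],[0,-0.2,0,0,0,0,-1],[0,-0.3,0,0,0,0,-1]]]'
```

```text
t: 7.78
tool_pos: [0.4581, 0.0974, 0.0332]
tcp_rot: [3.139, 0.002, -3.129]
wrist_force: [0.8, 0.5, 0.7]
gripper_width: 0.0001
grip_force: 0.2
```

```bash
python3 -m pendant '[[[0,-0.08,0,0,0,0,-1],[0,-0.16,0,0,0,0,-1]]]'
```

```text
t: 7.95
tool_pos: [0.458, 0.0957, 0.0332]
tcp_rot: [3.14, 0.002, -3.13]
wrist_force: [-0.4, 7.8, 1.7]
gripper_width: 0.0001
grip_force: 3.9
```

```bash
python3 -m pendant '[[[0,-0.08,0,0,0,0,-1],[0,-0.16,0,0,0,0,-1]]]'
```

```text
t: 8.12
tool_pos: [0.4581, 0.0942, 0.0332]
tcp_rot: [3.139, 0.002, -3.129]
wrist_force: [1.0, 7.1, 2.0]
gripper_width: 0.0001
grip_force: 3.9
```

```bash
python3 -m pendant '[[[0,-0.08,0,0,0,0,-1],[0,-0.16,0,0,0,0,-1]]]'
```

```text
t: 8.28
tool_pos: [0.458, 0.0926, 0.0332]
tcp_rot: [3.139, 0.002, -3.129]
wrist_force: [-0.7, 7.8, 2.7]
gripper_width: -0.0002
grip_force: 3.9
```

```bash
python3 -m pendant '[[[0,-0.08,0,0,0,0,-1],[0,-0.16,0,0,0,0,-1]]]'
```

```text
t: 8.45
tool_pos: [0.458, 0.092, 0.0332]
tcp_rot: [3.138, 0.002, -3.128]
wrist_force: [-1.3, 15.5, 1.2]
gripper_width: -0.0004
grip_force: 7.4
```

Run:
```python
from fit import *
p=manip.grab_frame("wrist");q=manip.grab_frame("scene")
a=p["frame"];b=cv2.resize(q["frame"][170:300,180:310],(576,576),interpolation=cv2.INTER_CUBIC)
cv2.imwrite("pics/w2.png",a[:,:,::-1]);cv2.imwrite("pics/s2.png",b[:,:,::-1])
```

```text
(no output)
```

View pics/s2.png

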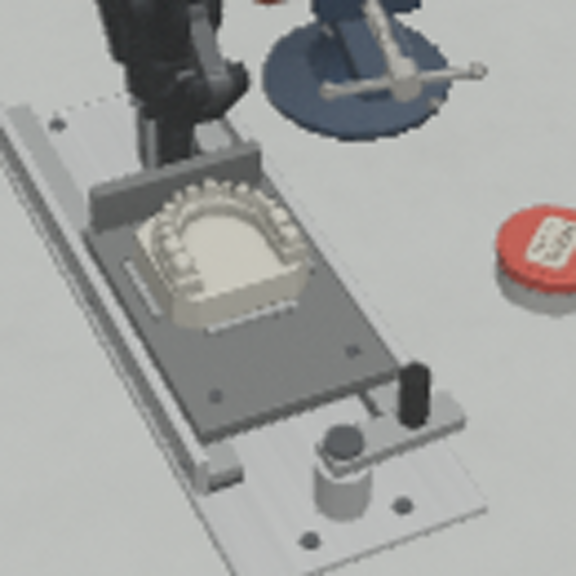

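View pics/w2.png

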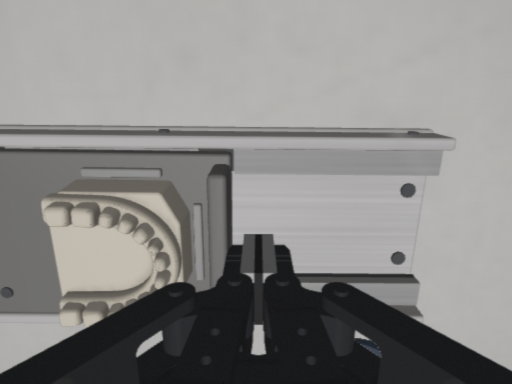

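The close-ups show the carrier forward with its deck about level with the guide tops. The model is still seated and the latch is still open. The push rose to 15.5 N at a stop, so I'll check the deck height numerically.

Run:
```python
from fit import *
p=manip.grab_frame("scene")
# intersect ray of deck front corners with known lateral spacing; compare predicted pixels
for dz in(0,.006):
  for d in(0,.004):
    v=[.4555,.0170,-1.569]
    print(dz,d,[pr(p,W(v,L)) for L in((.065-d,-.043,.027+dz),(.065-d,.043,.027+dz),(-.065-d,-.039,.049+dz),(-.065-d,.039,.049+dz))])
f=4.431
print([(170+r/f,180+c/f) for c,r in((203,438),(400,373),(90,188),(260,146))])
```

```text
0 0 [array([265.4862, 224.2889]), array([250.4225, 268.7918]), array([209.9357, 198.7623]), array([198.9533, 236.6824])]
0 0.004 [array([263.9168, 223.3748]), array([248.9546, 267.7689]), array([208.6642, 198.0014]), array([197.7504, 235.8332])]
0.006 0 [array([263.0876, 224.2303]), array([248.0422, 268.9272]), array([207.5125, 198.6042]), array([196.5568, 236.6796])]
0.006 0.004 [array([261.519 , 223.3124]), array([246.5755, 267.8994]), array([206.2432, 197.8407]), array([195.3561, 235.827 ])]
[(268.8490182802979, 225.81358609794628), (254.17964342134957, 270.27307605506655), (212.4283457458813, 200.31144211238998), (202.9496727600993, 238.67749943579327)]
```

```bash
python3 -m pendant '[[[0,-0.05,0,0,0,0,-1],[0,-0.1,0,0,0,0,-1]]]'
```

```text
t: 8.77
tool_pos: [0.458, 0.0919, 0.0332]
tcp_rot: [3.137, 0.002, -3.127]
wrist_force: [-1.7, 17.0, 2.5]
gripper_width: 0.0002
grip_force: 8.6
```

The carrier is seated: the deck is at dropped height and the wall stops the push at 17 N. I'll back off, raise, and go round to the -y side of the latch post.

```bash
python3 -m pendant '[[[0,0.6,0,0,0,0,-1],[0,2,0,0,0,0,-1],[0,2,-3,0,0,0,-1],[0,2,-6,0,0,0,-1],[0,2,-9,0,0,0,-1],[0,0,-9,0,0,0,-1],[0,-3,-9,0,0,0,-1],[0,-6,-9,0,0,0,-1]]]'
```

```text
t: 9.43
tool_pos: [0.4581, 0.0276, 0.1235]
tcp_rot: [-3.142, 0.001, -3.129]
wrist_force: [0.0, -0.7, -0.6]
gripper_width: -0.0001
grip_force: 0.0
```

```bash
python3 -m pendant '[[[-0.4,-3,0,0,0,0,-1],[-0.8,-6,0,0,0,0,-1],[-1.2,-9,0,0,0,0,-1],[-1.6,-12,0,0,0,0,-1],[-1.6,-15,0,0,0,0,-1],[-1.6,-15.4,0,0,0,0,-1],[-1.6,-15.4,0,0,0,0,-1]]]'
python3 - <<'E'
from fit import *
from scipy.spatial.transform import Rotation as R
s=manip.state();p=manip.grab_frame("wrist");save(p,"w3")
T=np.eye(4);T[:3,:3]=R.from_euler("xyz",s["tcp_rot"]).as_matrix();T[:3,3]=s["tool_pos"]
p["cam_to_world"]=T@np.array(p["tool_from_camera"])
for q,z in dict(track=0,carrier=.010,latch_post=.0635,model=.027).items():
    for r in manip.place_of(p,q)[:1]: print(q,r["at"],r["score"],hit(p,r["at"],z))
for r,c in((200,250),(200,300),(150,250)): print(r,c,hit(p,(r,c),.04))
E
```

```text
t: 10.02
tool_pos: [0.4748, -0.1283, 0.1227]
tcp_rot: [-3.141, -0.001, -3.136]
wrist_force: [0.1, 0.3, -0.7]
gripper_width: -0.0002
grip_force: 0.0
track [222.4, 322.9] 0.6 [ 0.5108 -0.0724  0.    ]
carrier [166.3, 441.7] 0.87 [0.4587 0.0155 0.01  ]
latch_post [226.0, 321.5] 0.87 [ 0.487  -0.0866  0.0635]
model [166.3, 473.5] 0.77 [0.4547 0.0291 0.027 ]
200 250 [ 0.4774 -0.1339  0.04  ]
200 300 [ 0.4772 -0.0982  0.04  ]
150 250 [ 0.4415 -0.1338  0.04  ]
```

View pics/w3.png

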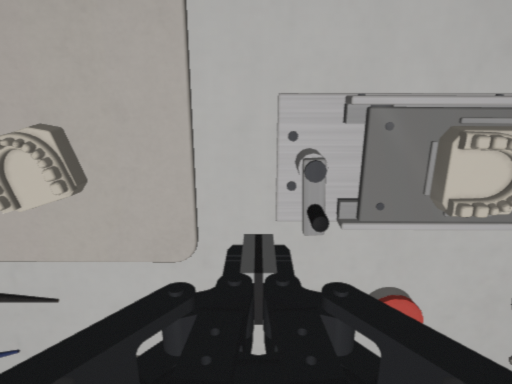

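The wrist view shows the pivot cap at (315,171), the post top at (320,226), and the carrier home with the model seated. The way down at the -y side of the post is clear.

```bash
python3 -m pendant '[[[-0.4,0,3,0,0,0,-1],[-0.4,0,6,0,0,0,-1],[-0.4,0,7.5,0,0,0,-1],[-0.4,0,7.5,0,0,0,-1],[-0.4,0.6,7.5,0,0,0,-1],[-0.4,1.2,7.5,0,0,0,-1],[-0.4,1.7,7.5,0,0,0,-1]]]'
```

```text
t: 10.85
tool_pos: [0.4802, -0.1075, 0.0491]
tcp_rot: [3.142, 0.002, -3.131]
wrist_force: [-0.2, 0.2, 0.4]
gripper_width: -0.0
grip_force: 0.0
```

```bash
python3 -m pendant '[[[0,0.2,0,0,0,0,-1],[0,0.4,0,0,0,0,-1],[0,0.6,0,0,0,0,-1],[0,0.8,0,0,0,0,-1],[0,1.0,0,0,0,0,-1]]]'
```

```text
t: 11.27
tool_pos: [0.4795, -0.0989, 0.0482]
tcp_rot: [-3.141, 0.001, -3.132]
wrist_force: [0.4, -2.3, 0.9]
gripper_width: -0.0001
grip_force: 1.0
```

```bash
python3 -m pendant '[[[0,0.2,0,0,0,0,-1],[0,0.4,0,0,0,0,-1],[0,0.6,0,0,0,0,-1],[0,0.8,0,0,0,0,-1],[0,1.0,0,0,0,0,-1],[0,1.2,0,0,0,0,-1],[0,1.4,0,0,0,0,-1],[0,1.5,0,0,0,0,-1]]]'
python3 - <<'E'
from h import *
p=manip.grab_frame("wrist");q=manip.grab_frame("scene")
for c in(p,q): 
    r=manip.place_of(c,"latch_post")[:1];print(r)
    if c is q and r: print(hit(q,r[0]["at"],.0635))
E
```

```text
t: 11.93
tool_pos: [0.4761, -0.0849, 0.0474]
tcp_rot: [-3.14, -0.005, -3.133]
wrist_force: [-7.1, -9.2, 3.0]
gripper_width: -0.0001
grip_force: 4.9
[{'at': [267.3, 300.9], 'score': 0.57}]
[{'at': [247.5, 262.4], 'score': 0.75}]
[ 0.47436554 -0.06845022  0.0635    ]
```

```bash
python3 -m pendant '[[[0,-0.6,0,0,0,0,-1],[0,-1.2,0,0,0,0,-1],[-1.3,-1.2,0,0,0,0,-1],[-2.6,-1.2,0,0,0,0,-1],[-2.6,-1.2,0,0,0,0,-1],[-2.6,0.5,0,0,0,0,-1],[-2.6,2.3,0,0,0,0,-1],[-2.6,2.3,0,0,0,0,-1]]]'
```

```text
t: 12.8
tool_pos: [0.5048, -0.0567, 0.0478]
tcp_rot: [3.139, 0.0, -3.128]
wrist_force: [0.2, 0.7, -0.4]
gripper_width: -0.0001
grip_force: 0.0
```

```bash
python3 -m pendant '[[[0.3,0,0,0,0,0,-1],[0.6,0,0,0,0,0,-1],[0.8,0,0,0,0,0,-1],[1.0,0,0,0,0,0,-1],[1.2,0,0,0,0,0,-1],[1.4,0,0,0,0,0,-1],[1.6,0,0,0,0,0,-1]]]'
```

```text
t: 13.38
tool_pos: [0.4905, -0.0602, 0.0482]
tcp_rot: [3.141, 0.003, -3.131]
wrist_force: [7.3, 3.6, -4.5]
gripper_width: -0.0004
grip_force: 3.5
```

```bash
python3 -m pendant '[[[0.2,0,0,0,0,0,-1],[0.4,0,0,0,0,0,-1],[0.6,0,0,0,0,0,-1],[0.8,0,0,0,0,0,-1],[1.0,0,0,0,0,0,-1],[1.2,0,0,0,0,0,-1]]]'
```

```text
t: 13.88
tool_pos: [0.478, -0.0602, 0.0482]
tcp_rot: [3.141, 0.002, -3.131]
wrist_force: [3.3, 3.5, 1.3]
gripper_width: -0.0002
grip_force: 1.5
```

```bash
python3 -m pendant '[[[0.12,0,0,0,0,0,-1],[0.24,0,0,0,0,0,-1],[0.36,0,0,0,0,0,-1]]]'
```

```text
t: 14.13
tool_pos: [0.4732, -0.0609, 0.048]
tcp_rot: [-3.142, 0.0, -3.132]
wrist_force: [2.4, 0.2, 0.6]
gripper_width: 0.0002
grip_force: 1.1
```

```bash
python3 -m pendant '[[[0.1,0,0,0,0,0,-1],[0.2,0,0,0,0,0,-1]]]'
```

```text
t: 14.3
tool_pos: [0.4723, -0.0609, 0.0481]
tcp_rot: [-3.141, 0.002, -3.132]
wrist_force: [6.7, 2.1, -0.7]
gripper_width: 0.0001
grip_force: 3.5
```

```bash
python3 -m pendant '[[[0.1,0,0,0,0,0,-1],[0.2,0,0,0,0,0,-1]]]'
```

```text
t: 14.47
tool_pos: [0.4721, -0.0609, 0.0483]
tcp_rot: [-3.141, 0.005, -3.131]
wrist_force: [11.5, 0.9, -5.2]
gripper_width: 0.0003
grip_force: 5.7
```

The push rises to 11.5 N with no movement, so the latch is on its stop. I'll retreat and look.

```bash
python3 -m pendant '[[[0.1,0,0,0,0,0,-1],[0.1,0,0,0,0,0,-1],[-1,0,0,0,0,0,-1],[-2.5,0,0,0,0,0,-1],[-2.5,0,-3,0,0,0,-1],[-2.5,0,-6.5,0,0,0,-1],[-2.5,0,-10,0,0,0,-1],[-2.5,-1,-13,0,0,0,-1]]]'
```

```text
t: 15.13
tool_pos: [0.4933, -0.0693, 0.1795]
tcp_rot: [3.141, -0.002, -3.13]
wrist_force: [2.0, 0.1, -0.3]
gripper_width: 0.0
grip_force: 0.0
```

```bash
python3 -m pendant '[[[-1,-4,0,0,0,0,-1],[-2,-8,0,0,0,0,-1],[-2,-8,0,0,0,0,-1],[-2,-8,0,0,0,0,-1]]]'
python3 - <<'E'
from fit import *
p=manip.grab_frame("wrist");q=manip.grab_frame("scene")
a=cv2.resize(p["frame"],(512,384));b=cv2.resize(q["frame"][160:300,175:345],(512,422))
cv2.imwrite("pics/s4.png",b[:,:,::-1])
r=manip.place_of(q,"latch_post")[0];print(hit(q,r["at"],.0635),r["score"])
for n in("wax_tin","former","die"):
  for r in manip.place_of(q,n)[:1]:print(n,hit(q,r["at"],0),r["score"])
E
```

```text
t: 15.47
tool_pos: [0.5139, -0.1534, 0.1774]
tcp_rot: [-3.141, -0.002, -3.137]
wrist_force: [0.2, 0.4, -0.2]
gripper_width: -0.0001
grip_force: 0.0
[ 0.457  -0.0626  0.0635] 0.74
former [0.5844 0.243  0.    ] 0.77
die [ 0.5855 -0.0869  0.    ] 0.64
```

View pics/s4.png

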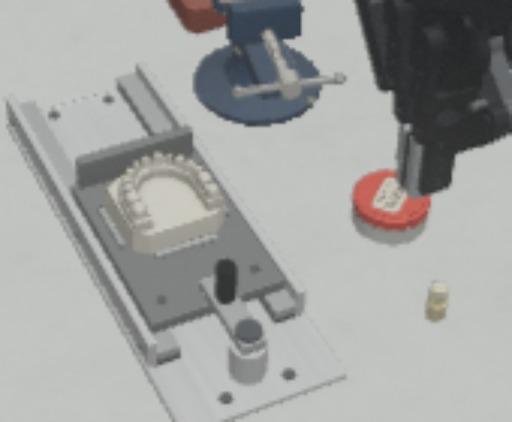

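The crop shows the latch bar lying along the track over the carrier's front edge, with the post at (227,280). The model is seated, the tin, die and vise are in place, and the hand is high and clear.

```bash
python3 -c "
from rig import manip
print(manip.close_job())"
```

```text
the job is handed in; nothing more can be done
None
```

The carrier is home in its notches (push rose to 17 N with no further travel), the latch is against its stop over the carrier's front edge, the model is still seated, the bystanders look unmoved, the hand is clear, and I handed the job in at about 15.5 s.

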